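# Lock, tighten and clip the tube carousel

## Robot

A 6-joint arm with a two-finger parallel gripper is mounted at the origin on a cart in front of the work surface, level with it; the furniture and walls round the work are solid. World frame = base frame: x ahead of the robot, y to its left, z up, the work surface at z = 0. Lengths are in m, angles in rad, forces in N, time in s.
With the tool pointing down it reaches from about 0.325 to 0.9 m from the base axis. Payload 6.1 kg.
Tool frame: the origin (TCP) lies midway between the tips of the shut fingers; the grasp point (between the pads) lies r.grip_depth behind it (r.grip_depth is the distance from the TCP to the grasp point, in m); z points along the fingers, y is the line along which they close (so a half turn about z gives the same grasp; the last joint's range is limited). The gripper opens to 85 mm and grips with 20 to 120 N. Pads are 22 mm wide; open, the fingers measure 114 mm over their backs; the gripper's body (76 mm by 85 mm) begins 54 mm behind the grasp point. The pads swing forward as they close: fully open they stand 13 mm farther back than shut.
Start: joints at [-1.236, 0.22, 1.526, -0, 1.395, -0.126], TCP at [0.278, -0.56, 0.231] pointing down, gripper open.
Joint ranges: [-2.98, 2.98], [-0.91, 2.08], [0.09, 2.57], [-1.24, 4.39], [0.2, 2.65], [-2.68, 2.68]. Speed limits (rad/s): [2.57, 2.57, 3.01, 3.14, 3.14, 3.14].

## Interface

Orientations are given as a rotation vector (axis times angle).
In Python, from cell import readout, snapshot, r gives the robot as it stands.
- The arm moves only by the tool apply_moves, never from a script. Its argument "deltas" is a list of rows, each a list of 7 numbers: the turn, a rotation vector about the tool's x, y, z in degrees, then the shift along the tool's x, y, z in m, then the finger opening in m, from 0 to 0.0854. A call has 1 to 8 rows; each row shifts and turns the commanded pose from where the row before left it, along the tool's axes as they then stand; what a row does not reach is not made up. A row lasts 1/12 s, in which the tool goes at most 41.7 mm and 7.16 degrees, less where a joint would pass 70% of its speed; a pose out of reach is approached as far as the arm can. A call is refused whole if a number of a shift passes 0.0417 or a number of a turn 7.16, either way. A call with a gripper value outside its range is refused whole. The fingers move at their own pace and stop on an object; "newtons" is the grip in N (left out, the last holds). Time passes only in rows, so rows that do not move let the fingers close. It gives the time, the measured TCP pose, the force, the opening and the grip force at its end, in the units of the state.
- readout.observe(): the state, without advancing time (a new reading comes with each control period).
- snapshot(name): name is "scene" or "top"; returns a dict with "img" (480x640x3 uint8, red, green, blue), "z_map" (480x640 float32, m along the optical axis (not along the pixel's ray), 0 where there is no reading), "K" (3x3 intrinsics, pixels), "R" (3x3) and "t" (3): a world point X has camera coordinates R X + t. Camera axes: x right, y down, z forward; pixel columns grow to the right and rows downward; lengths in m; the calibration is good to about 2 mm. A picture is of the moment at which its call begins.
- r.sign_off(): hands the job in; it is judged then, once.
The state is a dict: "time_s": time; "qpos": joint angles; "dq": joint speeds; "joint_efforts": joint torques, N m; "tcp_pos": TCP position; "tool_rot": TCP orientation; "ft_force": force on the tool from outside, world axes, zero at the start; "wrist_torque": the same for the moment, N m; "opening": finger opening in m; "grasp_force": force on a finger pad.
Only numpy, scipy, OpenCV 4.12 (cv2) and the standard library are available. Lean on these libraries where they do the work, as an engineer would, in place of code of your own. Each camera call takes 0.05 s, during which the arm holds its last target. There are 200 camera calls.

## Task

Make the tube carousel ready to be carried. Its disc spins freely, so turn it until one of its four rim notches faces the lock, push the slide lock fully into that notch, and then tighten the black bar-shaped nut clockwise to its stop. Last, push the spring clip sideways onto the bare neck of the spindle above the nut until it snaps home, leave it there with the lock still in, and do not disturb the other things on the bench.

Things in the scene. Friction and masses are not known exactly. Their poses are not given: they have to be found in the camera images.
- carousel: Fixed grey round housing, radius 84 mm, 45 mm high, with a lock bracket (46 mm wide, 56 mm high, reaching 140 mm from the axis) on its -y side; the lock slides inward along its +y. Origin on the spindle axis at the underside, z up. On top a flat aluminium disc (radius 73 mm, top 58 mm above the bench) turns freely
- rotor (a joint): Angle of the disc in the housing, rad, growing counter-clockwise from above. Its rim has four notches (14 mm wide narrowing to 8 mm, 16 mm deep), 90 deg apart; one faces the lock when this is a whole multiple of pi/2 (0, 1.571); 0.06 rad off is led in by the tongue's round end. With the lock out, turning the gripped nut carries the disc along; it stays where left (friction 0.012 N m)
- notch (a point): Point on the disc's top face in the middle of one of the four notches, 68 mm from the spindle axis; it faces the lock when rotor is 0
- lock (a joint): Travel of the lock, m: 0 is out, 0.018 is fully in (stop). 9 mm wide steel tongue with a round end; it stays where it is left and slides with about 1.2 N. If no notch faces it, it is stopped by the rim at about 0.003
- lock_tab (a point): Point on the upright steel tab of the lock, 11 mm below the tab's top; the tab is 14 mm wide across the slide (carousel x) and 10 mm thick along it (carousel y); its top is 94 mm, its foot 57 mm above the bench
- nut (a joint): Turn of the nut relative to the disc, rad, growing clockwise seen from above; tight at the stop at 1.35; starts 0 to 0.3. Moves only when the disc is held, against 0.12 N m of friction; with the lock out, nut and disc turn together and this does not change
- nut_grip (a point): Point on the axis inside the black bar-shaped nut, 8 mm below the bar's top; its x axis runs along the bar. The bar is 56 mm long, 20 mm wide and 24 mm high (72 to 96 mm above the bench); the spindle end sticks out 16 mm above it
- neck (a point): Middle of the bare neck of the steel spindle: 12 mm diameter, from the nut's top at 96 mm to the spindle head at 107 mm above the bench; this point is on the axis at 101.5 mm. The head is 18 mm in diameter and 5 mm high
- clip_hole (a point): Loose steel spring clip lying flat, 5 mm thick, arms 22 mm wide over all (27 mm at the flared ends). This point: centre of its opening, half-way up the 5 mm, where the neck ends up (within about 2 mm). The clip's x axis points from its tab out through the mouth: push it level along its +x, this point 99.5 to 103.5 mm above the bench
- petri_mid (a point): Bystander: closed petri dish, 88 mm across, 16 mm high, lying on the bench; leave alone. Point at its centre
- tape_mid (a point): Bystander: roll of tape, 67 mm across, 19 mm high, lying flat; leave alone. Point at its centre
- pen_mid (a point): Bystander: marker pen, 131 mm long, lying; leave alone. Point at its middle
- bottle_mid (a point): Bystander: small white bottle with red cap, 43 mm across, 88 mm high, standing behind the carousel; leave alone. Point half-way up
- falcon_mid (a point): Bystander: capped 50 ml tube, 120 mm long, 34 mm thick, lying behind the carousel; leave alone. Point at its middle
- timer_mid (a point): Bystander: small white timer, 64 x 62 x 20 mm; leave alone. Point at its centre
- clip_nose (a point): Middle of the clip's mouth, between the two rounded arm noses, 6.5 mm ahead of clip_hole along the clip's +x; the noses are 9 mm apart and spring open at a push of about 5 N to pass the 12 mm neck. The flared arm ends reach 10 mm farther ahead; the neck enters if within 3 mm of the clip's centre line
- clip_tab (a point): Point in the upright tab of the clip where it is gripped from above: the tab is 12 mm wide (clip y), 11 mm thick (clip x), its top 35 mm above the clip's underside; this point is 24 mm above the underside and 28.5 mm behind clip_hole along the clip's -x
Mind the look-alikes: they are no part of the job. Of the things shaped like the part that bears clip_hole, the bare steel one is meant.

How it is judged:
On the way, in this order (a step that is already met when the one before it is completed fails the run):
1. a notch faces the lock and the lock is pushed in (value of joint lock above 0.0145 m), for 0.2 s.
2. the nut is tightened to its stop while the lock holds the disc (value of joint nut above 1.22 rad and value of joint lock above 0.0145 m), for 0.2 s.
3. the clip is snapped onto the neck of the spindle (horizontal distance between clip_hole and neck below 0.004 m and z of clip_hole in the frame of neck between -0.005 and 0.005 m), for 0.2 s.
At the end, for the whole second after the job is handed in: The lock is in a notch (its travel over 14.5 of 18 mm), the nut is tight (turned past 1.22 of 1.35 rad), and the clip sits on the neck of the spindle, its opening centred within 4 mm of the spindle axis, within 5 mm of mid-neck in height and level within 20 degrees (all of step 2 and all of step 3 and angle between clip_hole's own z axis and vertical below 0.35 rad); the robot touches nothing.
It fails at once if a bystander is moved by more than 3 cm (distance of any of petri_mid, tape_mid, pen_mid, bottle_mid, falcon_mid, timer_mid from where it was at the start of the episode above 0.03 m).
It also fails if it takes over 64 s, if anything falls off the work surface, if the arm or the gripper's body presses on something with over 40 N, if the wrist force passes 120 N, or if a joint passes its speed limit or range.

## Working session

There is one attempt and no reset: what is moved stays moved. The work goes in short steps, Python scripts to look and compute and a tool call to move; the robot and the scene stay as the last step left them, time stands still between calls to the robot, and variables do not carry over. Pictures are saved under pics/ and viewed, at most 10 in all, crops included, and the job is handed in when it is done.

Besides the shell and the picture viewer there is one more tool, called after "Request:" as name([rows], argument=value, ...), one row to a line, values as JSON. apply_moves: Moves the arm, as the interface text tells. Its arguments: {"type":"object","properties":{"deltas":{"type":"array"},"newtons":{"type":"number"}},"required":["deltas"]}

```bash
mkdir -p pics; ls
python3 - <<'E'
from cell import readout, snapshot, r
import cv2,numpy as np
print(readout.observe(), r.grip_depth)
for n in("scene","top"):
    s=snapshot(n); np.savez(f"{n}0.npz",**s); cv2.imwrite(f"pics/{n}0.png",s["img"][:,:,::-1]); print(n,s["K"],s["R"],s["t"])
E
```

```text
pics
{'time_s': 0.0, 'qpos': array([-1.23611113e+00,  2.21207316e-01,  1.52761638e+00,  1.47905692e-05,
        1.39468121e+00, -1.26095980e-01]), 'dq': array([-0.00057225, -0.00058906,  0.00072182, -0.00049155, -0.00019153,
        0.00019294]), 'joint_efforts': array([-9.62892955e-04, -4.96901071e+01, -3.89402747e+01, -1.48251106e-04,
        1.13082011e-02, -1.17060716e-05]), 'tcp_pos': array([ 0.27770995, -0.55924429,  0.23020809]), 'tool_rot': array([-3.05673104e+00, -7.16968585e-01,  2.89788155e-04]), 'ft_force': array([-0.05028758,  0.90855859, -0.10479756]), 'wrist_torque': array([ 0.00321792,  0.0077899 , -0.00069849]), 'grasp_force': 0.0, 'opening': 0.08530280184147772} 0.0187
scene [[502.10859813   0.         317.84954048]
 [  0.         502.10859813 232.65695257]
 [  0.           0.           1.        ]] [[-0.85919127 -0.51157669  0.0089245 ]
 [-0.29603363  0.4828097  -0.82417163]
 [ 0.41731816 -0.71076303 -0.56626979]] [0.47506205 0.21460326 1.15154967]
top [[485.82590538   0.         320.31705457]
 [  0.         485.82590538 247.85363263]
 [  0.           0.           1.        ]] [[-0.01719773 -0.99950248  0.02643919]
 [-0.99845812  0.0157719  -0.0532225 ]
 [ 0.05277902 -0.02731373 -0.99823261]] [0.045322   0.52791757 1.43125433]
```

View pics/scene0.png

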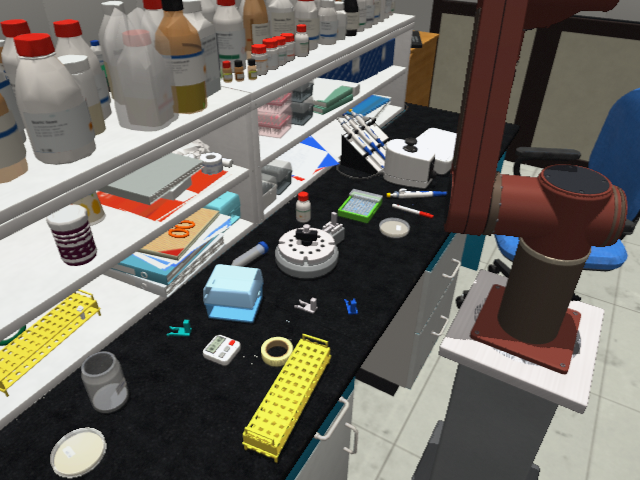

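View pics/top0.png

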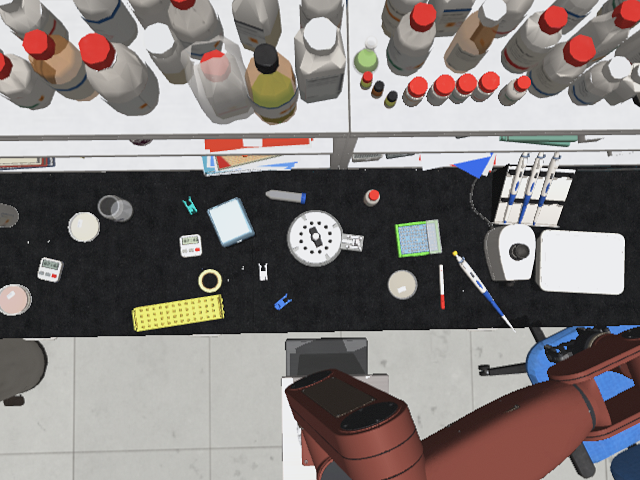

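The scene view shows the carousel at about (307,250) and the steel clip at (306,305). In the top view the carousel is at (315,238), its bracket is on the right at (352,242), and the clip is at (263,271). The blue and teal clips are look-alikes.

```bash
cat > h.py <<'E'
import numpy as np,cv2
from cell import readout,snapshot,r
def ray(s,u,v,z):
    R,t,K=s["R"],s["t"],s["K"]; c=-R.T@t; d=R.T@np.linalg.inv(K)@np.array([u,v,1.]); return c+d*(z-c[2])/d[2]
def proj(s,X):
    p=s["K"]@(s["R"]@np.asarray(X,float)+s["t"]); return p[:2]/p[2]
def cloud(s):
    v,u=np.mgrid[:480,:640]; Z=s["z_map"].astype(float); P=np.stack([(u-s["K"][0,2])/s["K"][0,0]*Z,(v-s["K"][1,2])/s["K"][1,1]*Z,Z],-1)
    return (P-s["t"])@s["R"]
E
python3 - <<'E'
from h import *
t=dict(np.load("top0.npz")); s=dict(np.load("scene0.npz"))
a=cv2.resize(t["img"][195:285,250:370],None,fx=6.6,fy=6.6,interpolation=cv2.INTER_CUBIC)
b=cv2.resize(s["img"][200:320,270:360],None,fx=4.95,fy=4.95,interpolation=cv2.INTER_CUBIC)
cv2.imwrite("pics/a.png",a[:,:,::-1]);cv2.imwrite("pics/b.png",b[:,:,::-1])
P=cloud(t)
print("axis head", ray(t,315.5,236.5,.112), "clip",ray(t,263,271,.0))
for n,(u0,u1,v0,v1) in dict(car=(280,345,205,270),br=(338,368,228,256),clip=(254,273,258,284)).items():
    q=P[v0:v1,u0:u1].reshape(-1,3)
    for lo,hi in((.003,.008),(.008,.028),(.028,.04),(.05,.064),(.064,.09),(.09,.1),(.1,.12)):
        m=(q[:,2]>lo)&(q[:,2]<hi)
        if m.sum()>3: print(n,lo,hi,m.sum(),q[m].mean(0).round(4),q[m].min(0).round(4),q[m].max(0).round(4))
E
```

```text
axis head [0.55512135 0.0521213  0.112     ] clip [0.46283798 0.20853337 0.        ]
car 0.003 0.008 329 [0.5698 0.074  0.0045] [ 0.4648 -0.0366  0.003 ] [0.6597 0.1575 0.008 ]
car 0.008 0.028 33 [0.5436 0.0628 0.0224] [ 0.4773 -0.0336  0.008 ] [0.6524 0.1556 0.0279]
car 0.028 0.04 409 [0.553  0.0561 0.0354] [ 0.4773 -0.0301  0.0281] [0.6403 0.1344 0.04  ]
car 0.05 0.064 1707 [0.5584 0.0515 0.0582] [ 0.4856 -0.0318  0.0501] [0.6307 0.1248 0.064 ]
car 0.064 0.09 82 [0.5588 0.0523 0.0677] [ 0.4912 -0.0157  0.064 ] [0.6233 0.1188 0.0894]
car 0.09 0.1 104 [0.5571 0.0514 0.0955] [0.5322 0.0339 0.0903] [0.5864 0.0697 0.0996]
car 0.1 0.12 37 [0.5603 0.0533 0.111 ] [0.5507 0.0451 0.1002] [0.5799 0.067  0.1171]
br 0.003 0.008 84 [ 0.5501 -0.0731  0.0043] [ 0.5055 -0.1052  0.003 ] [ 0.5874 -0.0192  0.0072]
br 0.008 0.028 11 [ 0.518  -0.0392  0.0195] [ 0.5089 -0.0624  0.0097] [ 0.5242 -0.015   0.0271]
br 0.028 0.04 50 [ 0.5454 -0.0295  0.036 ] [ 0.5116 -0.0849  0.0285] [ 0.5849 -0.0143  0.0399]
br 0.05 0.064 189 [ 0.5468 -0.0451  0.0569] [ 0.5239 -0.0839  0.0501] [ 0.5828 -0.013   0.0638]
br 0.064 0.09 9 [ 0.54   -0.057   0.0735] [ 0.5332 -0.0705  0.064 ] [ 0.5494 -0.0157  0.0866]
br 0.09 0.1 15 [ 0.542  -0.0648  0.0941] [ 0.5363 -0.068   0.0906] [ 0.5478 -0.0617  0.0986]
clip 0.003 0.008 121 [0.4658 0.2078 0.0049] [0.4268 0.1812 0.003 ] [0.502  0.235  0.0078]
clip 0.008 0.028 23 [0.4608 0.2041 0.0121] [0.4268 0.1815 0.0084] [0.5012 0.2339 0.0256]
clip 0.028 0.04 15 [0.4434 0.2074 0.0341] [0.4393 0.2027 0.031 ] [0.4481 0.2114 0.036 ]
```

View pics/a.png

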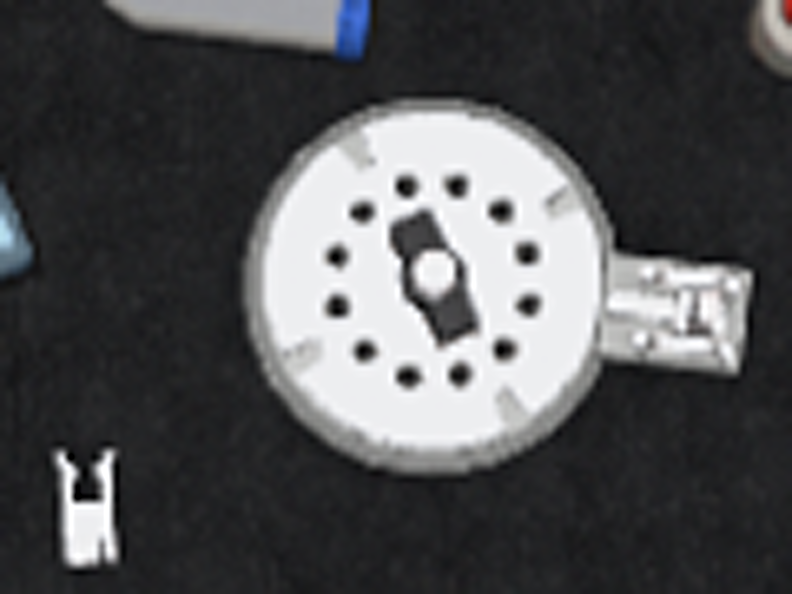

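View pics/b.png

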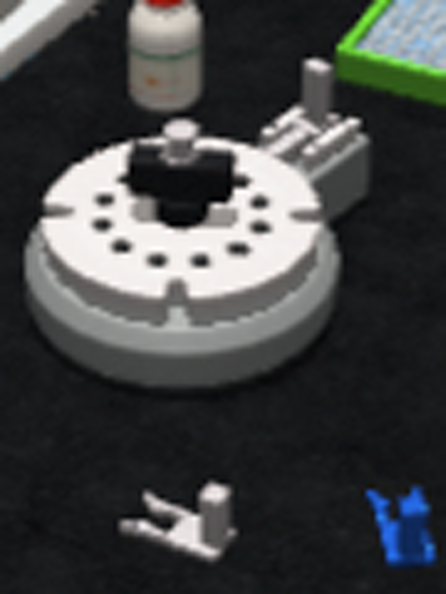

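Crop a shows the four notches at (359,150), (562,202), (511,402) and (303,350). The nut bar runs from (412,227) to (460,333), the lock tab is near (690,308), and the clip's mouth points up (+x). Next I'll turn these into angles.

```bash
cat >> h.py <<'E'
def blob(s,z,box,f):
    "pixels in box with f(img) -> world points on plane z"
    u0,u1,v0,v1=box; m=f(s["img"][v0:v1,u0:u1].astype(int)); v,u=np.nonzero(m)
    return np.array([ray(s,a+u0,b+v0,z) for a,b in zip(u,v)])
def pca(q):
    c=q[:,:2].mean(0); w,V=np.linalg.eigh(np.cov((q[:,:2]-c).T)); return c,np.degrees(np.arctan2(V[1,1],V[0,1]))%180,np.sqrt(w)
E
python3 - <<'E'
from h import *
t=dict(np.load("top0.npz")); s=dict(np.load("scene0.npz"))
f=lambda u,v,z:ray(t,250+u/6.6-.42,195+v/6.6-.42,z)[:2]
N=np.array([f(*p,.058) for p in((359,150),(562,202),(511,402),(303,350))]); c=N.mean(0)
print("disc c",c,"notch ang",np.degrees(np.arctan2(*(N-c).T[::-1])),np.linalg.norm(N-c,axis=1))
print("head",f(434,273,.112)," scene head",ray(s,270+181/4.95-.4,200+127/4.95-.4,.112))
q=blob(t,.096,(300,332,222,250),lambda i:i.sum(2)<330); print("nut",*pca(q),len(q)) 
a,b=f(740,375,.056),f(753,270,.056); print("bracket yaw",np.degrees(np.arctan2(*(b-a)[::-1])),(a+b)/2)
print("tab top scene",ray(s,270+318/4.95-.4,200+64/4.95-.4,.094))
q=blob(t,.005,(254,273,258,284),lambda i:i.sum(2)>330); print("clip",*pca(q))
print("flares",f(62,455,.005),f(112,455,.005),"tab scene",ray(s,270+216/4.95-.4,200+488/4.95-.4,.035),"flare sc",ray(s,270+150/4.95-.4,200+495/4.95-.4,.005),ray(s,270+125/4.95-.4,200+525/4.95-.4,.005))
E
```

```text
disc c [0.55963249 0.05168979] notch ang [  29.74802306  -60.88260641 -149.55202662  118.72388028] [0.06416944 0.06488086 0.06463405 0.065677  ]
head [0.55667511 0.05254596]  scene head [0.55900946 0.0502055  0.112     ]
nut [0.55859269 0.05238216] 41.00989371099311 [0.01949857 0.02206824] 169
bracket yaw -8.309930378003088 [ 0.53720759 -0.08510148]
tab top scene [ 0.54206497 -0.06549883  0.094     ]
clip [0.4580433  0.20893859] 3.8914142128613207 [0.00754105 0.01420022]
flares [0.48524302 0.21978225] [0.48486864 0.19729701] tab scene [0.44414367 0.20434171 0.035     ] flare sc [0.48621102 0.19678257 0.005     ] [0.48502492 0.22101388 0.005     ]
```

Request:
apply_moves([
  [0,0,0,0.031,-0.025,0,0.085],
  [0,0,0,0.031,-0.025,0,0.085],
  [0,0,0,0.031,-0.025,0,0.085],
  [0,0,0,0.031,-0.025,0,0.085],
  [0,0,0,0.031,-0.025,0,0.085],
  [0,0,0,0.031,-0.025,0,0.085],
  [0,0,0,0.031,-0.025,0,0.085],
  [0,0,0,0.031,-0.025,0,0.085],
], newtons=40)

```text
time_s: 0.77
tcp_pos: [0.4113, -0.2684, 0.231]
tool_rot: [-3.058, -0.717, 0.0]
ft_force: [1.4, -0.5, 0.1]
opening: 0.085
grasp_force: 0.0
```

Request:
apply_moves([
  [0,0,0,0.031,-0.025,0,0.085],
  [0,0,0,0.031,-0.025,0,0.085],
  [0,0,0,0.031,-0.025,0,0.085],
  [0,0,0,0.031,-0.025,0,0.085],
  [0,0,0,0.031,-0.025,0,0.085],
  [0,0,0,0.031,-0.025,0,0.085],
  [0,0,0,0.031,-0.025,0,0.085],
  [0,0,0,0.025,-0.021,0,0.085],
])

```text
time_s: 1.43
tcp_pos: [0.5411, 0.0155, 0.231]
tool_rot: [-3.058, -0.719, 0.0]
ft_force: [0.9, -1.4, -0.8]
opening: 0.0851
grasp_force: 0.0
```

```bash
cat >> h.py <<'E'
from scipy.spatial.transform import Rotation as Ro
def goto(x=None,y=None,z=None):
    o=readout.observe(); R=Ro.from_rotvec(o["tool_rot"]).as_matrix(); p=o["tcp_pos"]
    T=np.array([a if a is not None else b for a,b in zip((x,y,z),p)])
    d=R.T@(T-p); print("t",round(o["time_s"],2),"tcp",p.round(4),"yaw",np.degrees(np.arctan2(R[1,0],R[0,0])).round(1),"tilt",np.degrees(np.arccos(-R[2,2])).round(2),"q",o["qpos"].round(2),"F",o["ft_force"].round(1),"open",round(o["opening"],4),"grip",round(o["grasp_force"],1))
    print("delta tool",d.round(4),"rows",np.ceil(np.linalg.norm(d)/.04))
E
python3 -c "
from h import *
goto(.558,.0517,.070)"
```

```text
t 1.43 tcp [0.5411 0.0155 0.231 ] yaw 26.5 tilt 0.03 q [-0.12  0.02  1.75  0.    1.38  0.99] F [ 0.9 -1.4 -0.8] open 0.0851 grip 0.0
delta tool [ 0.0312 -0.0248  0.161 ] rows 5.0
```

Request:
apply_moves([
  [0,0,2,0.031,-0.025,0,0.085],
  [0,0,0,0,0,0.04,0.085],
  [0,0,0,0,0,0.04,0.085],
  [0,0,0,0,0,0.03,0.085],
  [0,0,0,0,0,0.02,0.085],
  [0,0,0,0,0,0.02,0.085],
  [0,0,0,0,0,0.011,0.085],
])

```text
time_s: 2.02
tcp_pos: [0.5551, 0.0492, 0.0669]
tool_rot: [-3.069, -0.664, 0.007]
ft_force: [-0.9, 0.4, -0.5]
opening: 0.0849
grasp_force: 0.0
```

```bash
python3 -c "
from h import *
goto(.558,.0517,.070)
s=snapshot('scene');cv2.imwrite('pics/c.png',cv2.resize(s['img'][170:320,230:380],None,fx=4,fy=4,interpolation=cv2.INTER_CUBIC)[:,:,::-1])"
```

```text
t 2.02 tcp [0.5551 0.0492 0.0669] yaw 24.4 tilt 0.28 q [-0.05  0.24  1.83  0.    1.07  1.09] F [-0.9  0.4 -0.5] open 0.0849 grip 0.0
delta tool [ 0.0037 -0.0011 -0.0031] rows 1.0
```

View pics/c.png

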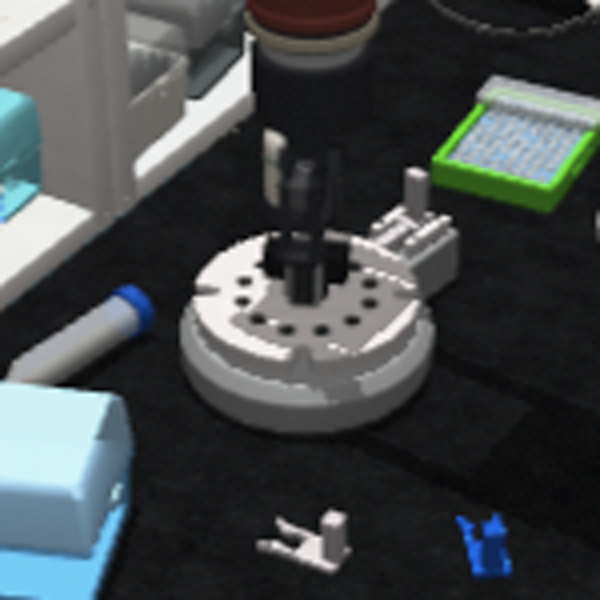

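The fingers straddle the nut bar, seen at about (305,265) in the crop. I'll make a small correction and close.

Request:
apply_moves([
  [0,0,0,0.0035,-0.001,-0.003,0.085],
  [0,0,0,0,0,0,0.01],
  [0,0,0,0,0,0,0.01],
  [0,0,0,0,0,0,0.01],
  [0,0,0,0,0,0,0.01],
  [0,0,0,0,0,0,0.01],
  [0,0,0,0,0,0,0.01],
  [0,0,0,0,0,0,0.01],
], newtons=30)

```text
time_s: 2.73
tcp_pos: [0.56, 0.0522, 0.0743]
tool_rot: [-3.069, -0.664, -0.0]
ft_force: [-3.9, 3.9, 6.9]
opening: 0.0196
grasp_force: 33.2
```

```bash
python3 -c "
from h import *
goto(.558,.0517,.070)"
```

```text
t 2.73 tcp [0.56   0.0522 0.0743] yaw 24.4 tilt 0.09 q [-0.05  0.24  1.82  0.    1.08  1.1 ] F [-3.9  3.9  6.9] open 0.0196 grip 33.2
delta tool [-0.0021 -0.0003  0.0043] rows 1.0
```

Request:
apply_moves([
  [0,0,4,-0.001,0,0.002,0.01],
  [0,0,6,0,0,0,0.01],
  [0,0,7,0,0,0,0.01],
  [0,0,7,0,0,0,0.01],
  [0,0,7,0,0,0,0.01],
  [0,0,4,0,0,0,0.01],
  [0,0,2.3,0,0,0,0.01],
  [0,0,0,0,0,0,0.01],
])

```text
time_s: 3.4
tcp_pos: [0.5601, 0.0518, 0.0741]
tool_rot: [-3.12, 0.356, -0.003]
ft_force: [-7.1, 3.0, 17.2]
opening: 0.0193
grasp_force: 34.5
```

Request:
apply_moves([
  [0,0,0,0,0,0,0.01],
  [0,0,0,0,0,0,0.05],
  [0,0,0,0,0,0,0.085],
  [0,0,0,0,0,0,0.085],
  [0,0,0,0,0,-0.02,0.085],
  [0,0,0,0,0,-0.04,0.085],
  [0,0,0,0,0,-0.04,0.085],
])

```text
time_s: 3.98
tcp_pos: [0.5571, 0.0508, 0.1699]
tool_rot: [3.121, -0.353, -0.009]
ft_force: [0.7, -1.4, 0.6]
opening: 0.0853
grasp_force: 0.0
```

```bash
python3 -c "
from h import *
goto(.542,-.065,.064)
s=snapshot('scene');np.savez('s1.npz',**s);cv2.imwrite('pics/d.png',cv2.resize(s['img'][200:300,260:360],None,fx=6,fy=6,interpolation=cv2.INTER_CUBIC)[:,:,::-1])"
```

```text
t 3.98 tcp [0.5571 0.0508 0.1699] yaw -12.9 tilt 0.33 q [-0.05  0.12  1.76 -0.    1.27  1.75] F [ 0.7 -1.4  0.6] open 0.0853 grip 0.0
delta tool [0.0117 0.1162 0.106 ] rows 4.0
```

View pics/d.png

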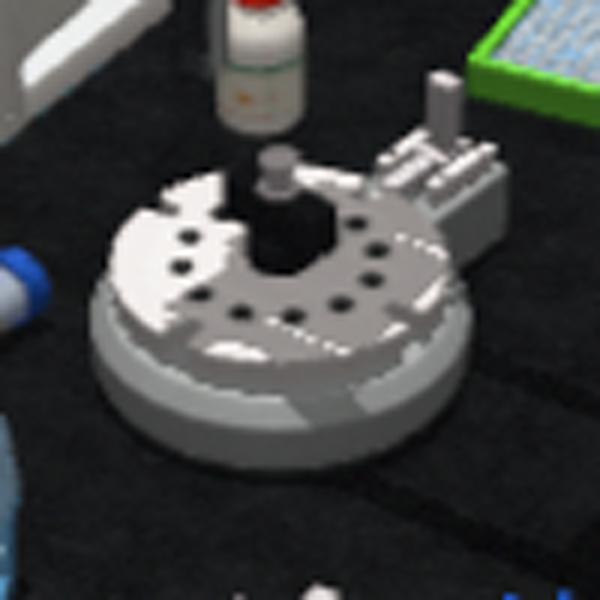

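Notches show in the crop at about (182,208), (183,327) and (402,310), with the lock tab at (445,105). I'll check the angle.

```bash
python3 -c "
from h import *
s=dict(np.load('s1.npz'))
g=lambda u,v,z:ray(s,260+u/6-.4,200+v/6-.4,z)[:2]
c=np.array([.5585,.0515])
N=np.array([g(*p,.058) for p in((178,207),(183,327),(402,310))])
print(np.degrees(np.arctan2(*(N-c).T[::-1])),np.linalg.norm(N-c,axis=1)); print('circ',(N[0]+N[2])/2)
print('tab',g(445,77,.094),'head',g(279,152,.112))"
```

```text
[ -9.52802384  82.31289208 175.92259256] [0.06039647 0.06394455 0.06460723]
circ [0.55605979 0.04879821]
tab [ 0.54248183 -0.06581948] head [0.55994215 0.04902391]
```

Request:
apply_moves([
  [0,0,-5,0,0,0,0.085],
  [0,0,0,0.0015,0.0392,0,0.085],
  [0,0,0,0,0.039,0,0.085],
  [0,0,0,0,0.039,0,0.085],
  [0,0,0,0,0,0.03,0.085],
  [0,0,0,0,0,0.03,0.085],
  [0,0,0,0,0,0,0.085],
  [0,0,0,0,0,0,0.085],
])

```text
time_s: 4.7
tcp_pos: [0.5427, -0.0651, 0.1094]
tool_rot: [-3.133, 0.217, 0.008]
ft_force: [-0.9, 1.1, -0.3]
opening: 0.0853
grasp_force: 0.0
```

```bash
python3 -c "
from h import *
goto(.5425,-.0655,.068)"
```

```text
t 4.7 tcp [ 0.5427 -0.0651  0.1094] yaw -7.9 tilt 0.29 q [-0.26  0.16  1.84  0.    1.15  1.45] F [-0.9  1.1 -0.3] open 0.0853 grip 0.0
delta tool [0.     0.0004 0.0414] rows 2.0
```

Request:
apply_moves([
  [0,0,0,0,0,0.02,0.085],
  [0,0,0,0,0,0.02,0.085],
  [0,0,0,0,0,0,0.05],
  [0,0,0,0,0,0,0],
  [0,0,0,0,0,0,0],
  [0,0,0,0,0,0,0],
  [0,0,0,0,0,0,0],
  [0,0,0,0,0,0,0],
], newtons=25)

```text
time_s: 5.37
tcp_pos: [0.5455, -0.0655, 0.0726]
tool_rot: [3.134, -0.216, 0.003]
ft_force: [-0.6, -0.2, -0.4]
opening: 0.0118
grasp_force: 0.0
```

```bash
python3 -c "
from h import *
goto(.5425,-.0655,.068)"
```

```text
t 5.37 tcp [ 0.5455 -0.0655  0.0726] yaw -7.9 tilt 0.12 q [-0.26  0.21  1.86 -0.    1.07  1.45] F [-0.6 -0.2 -0.4] open 0.0118 grip 0.0
delta tool [-0.0029  0.0004  0.0046] rows 1.0
```

Request:
apply_moves([
  [0,0,0,-0.002,0,0,0],
  [0,0,0,0,0,0,0],
  [0,0,0,0,0,0,0],
  [0,0,0,0,0,0,0],
])

```text
time_s: 5.7
tcp_pos: [0.5453, -0.0652, 0.0726]
tool_rot: [3.134, -0.217, 0.01]
ft_force: [7.1, 1.4, -1.5]
opening: 0.0094
grasp_force: 27.5
```

Request:
apply_moves([
  [0,0,0,0,-0.002,0,0],
  [0,0,0,0,-0.003,0,0],
  [0,0,0,0,-0.003,0,0],
  [0,0,0,0,-0.003,0,0],
  [0,0,0,0,-0.003,0,0],
  [0,0,0,0,-0.003,0,0],
  [0,0,0,0,-0.002,0,0],
  [0,0,0,0,0,0,0],
])

```text
time_s: 6.37
tcp_pos: [0.5477, -0.0473, 0.0727]
tool_rot: [3.132, -0.216, 0.009]
ft_force: [7.2, -2.2, -2.6]
opening: 0.0096
grasp_force: 27.6
```

```bash
python3 -c "
from h import *
goto(.5425,-.0655,.068)"
```

```text
t 6.37 tcp [ 0.5477 -0.0473  0.0727] yaw -7.9 tilt 0.36 q [-0.23  0.21  1.86 -0.    1.07  1.48] F [ 7.2 -2.2 -2.6] open 0.0096 grip 27.6
delta tool [-0.0027  0.0187  0.0047] rows 1.0
```

Request:
apply_moves([
  [0,0,0,0,-0.002,0,0],
  [0,0,0,0,-0.001,0,0],
  [0,0,0,0,0,0,0],
  [0,0,0,0,0,0,0],
])

```text
time_s: 6.7
tcp_pos: [0.5478, -0.0471, 0.0728]
tool_rot: [3.128, -0.216, 0.008]
ft_force: [3.7, -12.4, -1.7]
opening: 0.0092
grasp_force: 27.6
```

```bash
python3 -c "
from h import *
goto(.5425,-.0655,.068)"
```

```text
t 6.7 tcp [ 0.5478 -0.0471  0.0728] yaw -7.9 tilt 0.46 q [-0.23  0.21  1.86 -0.01  1.07  1.49] F [  3.7 -12.4  -1.7] open 0.0092 grip 27.6
delta tool [-0.0027  0.0189  0.0049] rows 1.0
```

Request:
apply_moves([
  [0,0,0,0,0.003,0,0],
  [0,0,0,0,0,0,0.05],
  [0,0,0,0,0,0,0.085],
  [0,0,0,0,0,0,0.085],
  [0,0,0,0,0,0,0.085],
  [0,0,0,0,0,-0.03,0.085],
  [0,0,0,0,0,-0.04,0.085],
  [0,0,0,0,0,-0.03,0.085],
])

```text
time_s: 7.37
tcp_pos: [0.5449, -0.046, 0.1729]
tool_rot: [-3.134, 0.216, 0.001]
ft_force: [0.5, -0.7, 1.0]
opening: 0.085
grasp_force: 0.0
```

Request:
apply_moves([
  [0,0,0,-0.001,-0.033,0,0.085],
  [0,0,0,-0.001,-0.033,0,0.085],
  [0,0,0,-0.001,-0.033,0,0.085],
  [0,0,-7,0,0,0,0.085],
  [0,0,-7,0,0,0,0.085],
  [0,0,-7,0,0,0,0.085],
  [0,0,-7,0,0,0,0.085],
  [0,0,-7,0,0,0,0.085],
])

```text
time_s: 8.03
tcp_pos: [0.5555, 0.0527, 0.1711]
tool_rot: [-3.051, -0.747, 0.001]
ft_force: [-0.0, -0.3, 0.2]
opening: 0.0847
grasp_force: 0.0
```

Request:
apply_moves([
  [0,0,-7,0,0,0,0.085],
  [0,0,-7,0,0,0,0.085],
  [0,0,-7,0,0,0,0.085],
  [0,0,-7,0,0,0,0.085],
  [0,0,-7,0,0,0,0.085],
  [0,0,-7,0,0,0,0.085],
  [0,0,-7,0,0,0,0.085],
  [0,0,-7,0,0,0,0.085],
])

```text
time_s: 8.7
tcp_pos: [0.5555, 0.0525, 0.1711]
tool_rot: [-2.344, -2.091, 0.001]
ft_force: [0.0, -0.1, 0.8]
opening: 0.0852
grasp_force: 0.0
```

Request:
apply_moves([
  [0,0,-7,0,0,0,0.085],
  [0,0,-7,0,0,0,0.085],
  [0,0,-7,0,0,0,0.085],
  [0,0,-7,0,0,0,0.085],
  [0,0,-7,0,0,0,0.085],
  [0,0,-7,0,0,0,0.085],
  [0,0,-7,0,0,0,0.085],
  [0,0,-7,0,0,0,0.085],
])

```text
time_s: 9.37
tcp_pos: [0.5555, 0.0525, 0.1711]
tool_rot: [-1.088, -2.947, 0.0]
ft_force: [0.0, -0.9, -0.1]
opening: 0.0848
grasp_force: 0.0
```

Request:
apply_moves([
  [0,0,-7,0,0,0,0.085],
  [0,0,-7,0,0,0,0.085],
  [0,0,-7,0,0,0,0.085],
  [0,0,-7,0,0,0,0.085],
  [0,0,0,0,0,0,0.085],
])

```text
time_s: 9.78
tcp_pos: [0.5555, 0.0524, 0.1711]
tool_rot: [-0.345, -3.122, 0.0]
ft_force: [0.0, -0.5, -0.2]
opening: 0.0852
grasp_force: 0.0
```

```bash
python3 -c "
from h import *
goto(.5587,.0515,.077)
s=snapshot('scene');np.savez('s2.npz',**s);cv2.imwrite('pics/e.png',cv2.resize(s['img'][200:300,260:360],None,fx=6,fy=6,interpolation=cv2.INTER_CUBIC)[:,:,::-1])"
```

```text
t 9.78 tcp [0.5555 0.0524 0.1711] yaw 167.4 tilt 0.04 q [-0.05  0.11  1.76  0.    1.27 -1.4 ] F [ 0.  -0.5 -0.2] open 0.0852 grip 0.0
delta tool [-0.0034 -0.0002  0.0941] rows 3.0
```

View pics/e.png

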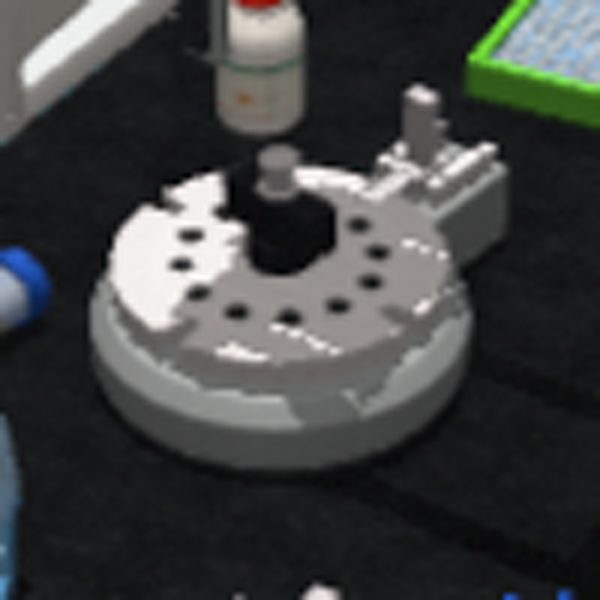

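The tab has moved inward, from (445,105) to (422,120), and stayed there, so the lock is in. Next I'll grip the nut and tighten it.

Request:
apply_moves([
  [0,0,0,-0.003,0,0.035,0.085],
  [0,0,0,0,0,0.035,0.085],
  [0,0,0,0,0,0.023,0.085],
  [0,0,0,0,0,0,0.04],
  [0,0,0,0,0,0,0],
  [0,0,0,0,0,0,0],
  [0,0,0,0,0,0,0],
  [0,0,0,0,0,0,0],
], newtons=70)

```text
time_s: 10.5
tcp_pos: [0.5605, 0.0515, 0.0806]
tool_rot: [0.353, 3.118, 0.0]
ft_force: [-0.2, 0.2, -0.1]
opening: 0.0248
grasp_force: 0.0
```

Request:
apply_moves([
  [0,0,0,0,0,0,0],
  [0,0,2,0,0,0,0],
  [0,0,5,0,0,0,0],
  [0,0,6,0,0,0,0],
  [0,0,7,0,0,0,0],
  [0,0,7,0,0,0,0],
  [0,0,7,0,0,0,0],
  [0,0,6,0,0,0,0],
])

```text
time_s: 11.17
tcp_pos: [0.5601, 0.051, 0.0808]
tool_rot: [1.406, 2.806, 0.001]
ft_force: [-4.0, -1.0, 7.5]
opening: 0.018
grasp_force: 69.2
```

```bash
python3 -c "
from h import *
goto(.5587,.0515,.077);print(readout.observe()['wrist_torque'])"
```

```text
t 11.17 tcp [0.5601 0.051  0.0808] yaw 126.8 tilt 0.18 q [-0.05  0.23  1.82 -0.    1.09 -0.69] F [-4.  -1.   7.5] open 0.018 grip 69.2
delta tool [ 0.0012 -0.0008  0.0038] rows 1.0
[-0.32519432  0.44201394  0.11719464]
```

Request:
apply_moves([
  [0,0,6,0,0,0,0],
  [0,0,6,0,0,0,0],
  [0,0,5,0,0,0,0],
  [0,0,4,0,0,0,0],
  [0,0,4,0,0,0,0],
  [0,0,3,0,0,0,0],
  [0,0,0,0,0,0,0],
])

```text
time_s: 11.75
tcp_pos: [0.5596, 0.0509, 0.0808]
tool_rot: [2.04, 2.386, 0.0]
ft_force: [-4.9, -2.9, 8.9]
opening: 0.0181
grasp_force: 69.5
```

```bash
python3 -c "
from h import *
goto(.5587,.0515,.077);print(readout.observe()['wrist_torque'])"
```

```text
t 11.75 tcp [0.5596 0.0509 0.0808] yaw 98.9 tilt 0.12 q [-0.05  0.23  1.82 -0.    1.09 -0.2 ] F [-4.9 -2.9  8.9] open 0.0181 grip 69.5
delta tool [ 0.0008 -0.0008  0.0038] rows 1.0
[-0.47300125  0.83012524  0.01823779]
```

Request:
apply_moves([
  [0,0,3,0,0,0,0],
  [0,0,3,0,0,0,0],
  [0,0,2,0,0,0,0],
  [0,0,0,0,0,0,0],
])

```text
time_s: 12.08
tcp_pos: [0.5596, 0.0504, 0.0808]
tool_rot: [2.196, 2.242, -0.001]
ft_force: [-5.1, -3.9, 8.0]
opening: 0.0181
grasp_force: 73.0
```

```bash
python3 -c "
from h import *
goto(.5587,.0515,.077);print(readout.observe()['wrist_torque'],readout.observe()['joint_efforts'])"
```

```text
t 12.08 tcp [0.5596 0.0504 0.0808] yaw 91.2 tilt 0.2 q [-0.05  0.23  1.82 -0.    1.09 -0.07] F [-5.1 -3.9  8. ] open 0.0181 grip 73.0
delta tool [ 0.0011 -0.0009  0.0038] rows 1.0
[-0.69152129  0.73435272  1.62573487] [  0.21981439 -41.3626492  -32.79636741   2.01671362  -1.39400784
   2.1530778 ]
```

Request:
apply_moves([
  [0,0,-4,0,0,0,0],
  [0,0,0,0,0,0,0.05],
  [0,0,0,0,0,0,0.085],
  [0,0,0,0,0,0,0.085],
  [0,0,0,0,0,-0.02,0.085],
  [0,0,0,0,0,-0.035,0.085],
  [0,0,0,0,0,-0.035,0.085],
  [0,0,0,0,0,0,0.045],
])

```text
time_s: 12.75
tcp_pos: [0.5635, 0.0515, 0.1764]
tool_rot: [2.115, 2.31, 0.013]
ft_force: [1.8, 0.3, 1.6]
opening: 0.0752
grasp_force: 0.0
```

Request:
apply_moves([
  [0,0,7,0,0,0,0.045],
  [0,0,7,0,0,0,0.045],
  [0,0,7,0,0,0,0.045],
  [0,0,7,0,0,0,0.045],
  [0,0,7,0,0,0,0.045],
  [0,0,7,0,0,0,0.045],
  [0,0,7,0,0,0,0.045],
  [0,0,7,0,0,0,0.045],
])

```text
time_s: 13.42
tcp_pos: [0.5589, 0.0517, 0.1682]
tool_rot: [-2.964, -1.041, -0.001]
ft_force: [-0.2, 0.0, -0.5]
opening: 0.0451
grasp_force: 0.0
```

Request:
apply_moves([
  [0,0,7,0,0,0,0.045],
  [0,0,7,0,0,0,0.045],
  [0,0,7,0,0,0,0.045],
  [0,0,7,0,0,0,0.045],
  [0,0,7,0,0,0,0.045],
  [0,0,0,0,0,0,0.045],
])

```text
time_s: 13.92
tcp_pos: [0.5589, 0.0516, 0.1682]
tool_rot: [-3.14, -0.104, -0.001]
ft_force: [0.5, 0.2, -0.4]
opening: 0.0448
grasp_force: 0.0
```

```bash
python3 -c "
from h import *
goto(.444,.206,.10)
t=snapshot('top');np.savez('t3.npz',**t)
s=snapshot('scene');np.savez('s3.npz',**s)
a=cv2.resize(s['img'][205:325,260:360],None,fx=5,fy=5,interpolation=cv2.INTER_CUBIC)
cv2.imwrite('pics/f.png',a[:,:,::-1])"
```

```text
t 13.92 tcp [0.5589 0.0516 0.1682] yaw 3.8 tilt 0.02 q [-0.05  0.12  1.76  0.    1.26  1.46] F [ 0.5  0.2 -0.4] open 0.0448 grip 0.0
delta tool [-0.1045 -0.1616  0.0682] rows 6.0
```

View pics/f.png

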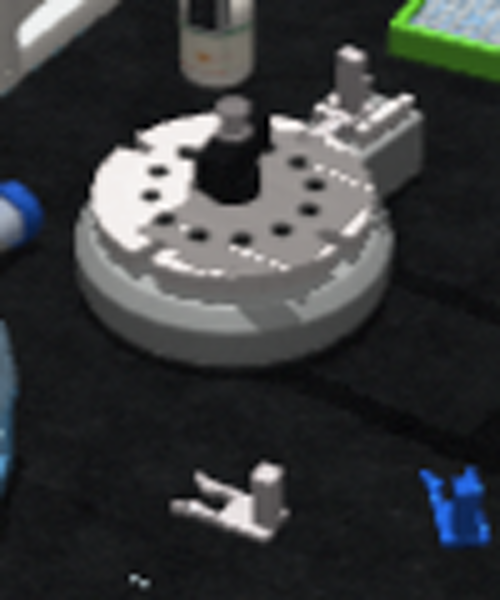

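The nut bar has turned and is now seen end-on at about (230,170). The lock is still in, and the clip tab is at (268,480). I'll move on to the clip.

Request:
apply_moves([
  [0,0,0,-0.0209,-0.0323,0,0.045],
  [0,0,0,-0.0209,-0.0323,0,0.045],
  [0,0,0,-0.0209,-0.0323,0,0.045],
  [0,0,0,-0.0209,-0.0323,0,0.045],
  [0,0,0,-0.0209,-0.0323,0,0.045],
  [0,0,0,0,0,0.04,0.045],
  [0,0,0,0,0,0.04,0.045],
  [0,0,0,0,0,0,0.045],
])

```text
time_s: 14.68
tcp_pos: [0.437, 0.2044, 0.0814]
tool_rot: [3.136, 0.12, -0.018]
ft_force: [-0.6, -0.0, -0.8]
opening: 0.045
grasp_force: 0.0
```

```bash
python3 -c "
from h import *
goto(.444,.206,.009)
s=snapshot('scene');np.savez('s4.npz',**s)
q=dict(np.load('s3.npz'));print('tab',ray(q,260+268/5-.4,205+467/5-.4,.035))
a=cv2.resize(s['img'][240:330,260:360],None,fx=6,fy=6,interpolation=cv2.INTER_CUBIC)
cv2.imwrite('pics/g.png',a[:,:,::-1])"
```

```text
t 14.68 tcp [0.437  0.2044 0.0814] yaw 4.4 tilt 0.68 q [0.27 0.06 2.01 0.   1.09 1.77] F [-0.6 -0.  -0.8] open 0.045 grip 0.0
delta tool [ 0.008  -0.0013  0.0723] rows 2.0
tab [0.44454981 0.20383506 0.035     ]
```

View pics/g.png

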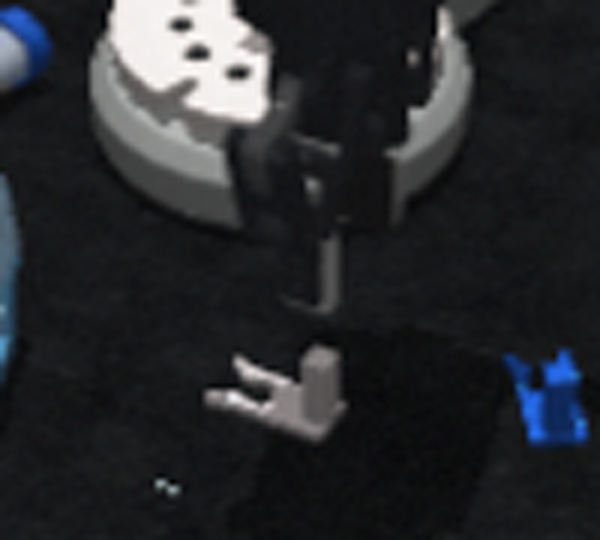

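The gripper hangs over the clip tab at (322,365), with the fingers either side. I'll descend in two stages.

Request:
apply_moves([
  [0,0,0,0,0,0.025,0.045],
  [0,0,0,0,0,0.025,0.045],
  [0,0,0,0,0,0,0.045],
  [0,0,0,0,0,0,0.045],
  [0,0,0,0,0,0,0.045],
])

```text
time_s: 15.15
tcp_pos: [0.4449, 0.2053, 0.0407]
tool_rot: [-3.139, -0.113, -0.004]
ft_force: [0.5, 0.6, 0.1]
opening: 0.045
grasp_force: 0.0
```

```bash
python3 -c "
from h import *
goto(.444,.205,.009)"
```

```text
t 15.15 tcp [0.4449 0.2053 0.0407] yaw 4.1 tilt 0.17 q [0.27 0.13 2.02 0.   0.99 1.77] F [0.5 0.6 0.1] open 0.045 grip 0.0
delta tool [-0.001   0.0003  0.0317] rows 1.0
```

Request:
apply_moves([
  [0,0,0,-0.001,0,0.016,0.045],
  [0,0,0,0,0,0.015,0.045],
  [0,0,0,0,0,0,0.045],
  [0,0,0,0,0,0,0.02],
  [0,0,0,0,0,0,0],
  [0,0,0,0,0,0,0],
  [0,0,0,0,0,0,0],
  [0,0,0,0,0,0,0],
], newtons=60)

```text
time_s: 15.82
tcp_pos: [0.4436, 0.2055, 0.0093]
tool_rot: [-3.139, -0.113, -0.005]
ft_force: [-1.7, -0.8, 8.9]
opening: 0.0111
grasp_force: 58.9
```

```bash
python3 -c "
from h import *
goto(.444,.205,.1125)"
```

```text
t 15.82 tcp [0.4436 0.2055 0.0093] yaw 4.1 tilt 0.17 q [ 0.27  0.19  2.03 -0.    0.92  1.77] F [-1.7 -0.8  8.9] open 0.0111 grip 58.9
delta tool [ 0.0007  0.0005 -0.1032] rows 3.0
```

Request:
apply_moves([
  [0,0,0,0,0,-0.01,0],
  [0,0,0,0,0,-0.025,0],
  [0,0,0,0,0,-0.035,0],
  [0,0,0,0,0,-0.035,0],
  [0,0,0,0,0,-0.024,0],
  [0,0,0,0,0,0,0],
])

```text
time_s: 16.32
tcp_pos: [0.4461, 0.2063, 0.1437]
tool_rot: [-3.137, -0.113, -0.018]
ft_force: [0.5, 0.6, 0.6]
opening: 0.0107
grasp_force: 58.4
```

Request:
apply_moves([
  [0,0,0,0.003,0.016,0,0],
  [0,0,0,0.0063,0.0324,0,0],
  [0,0,0,0.0063,0.0324,0,0],
  [0,0,0,0.0063,0.0324,0,0],
  [0,0,0,0.0063,0.0324,0,0],
  [0,0,0,0.003,0.016,0,0],
  [0,0,0,0,0,0,0],
  [0,0,0,0,0,0,0],
])

```text
time_s: 16.98
tcp_pos: [0.4846, 0.0455, 0.1364]
tool_rot: [-3.139, -0.109, 0.0]
ft_force: [-0.3, 0.5, -0.9]
opening: 0.0105
grasp_force: 58.6
```

```bash
python3 -c "
from h import *
goto(.4864,.0463,.1083)
s=snapshot('scene');np.savez('s5.npz',**s);t=snapshot('top');np.savez('t5.npz',**t)
a=cv2.resize(s['img'][200:290,270:370],None,fx=6,fy=6,interpolation=cv2.INTER_CUBIC)
cv2.imwrite('pics/i.png',a[:,:,::-1])"
```

```text
t 16.98 tcp [0.4846 0.0455 0.1364] yaw 4.0 tilt 0.03 q [-0.07 -0.02  1.97  0.    1.19  1.43] F [-0.3  0.5 -0.9] open 0.0105 grip 58.6
delta tool [ 0.0019 -0.0007  0.0281] rows 1.0
```

View pics/i.png

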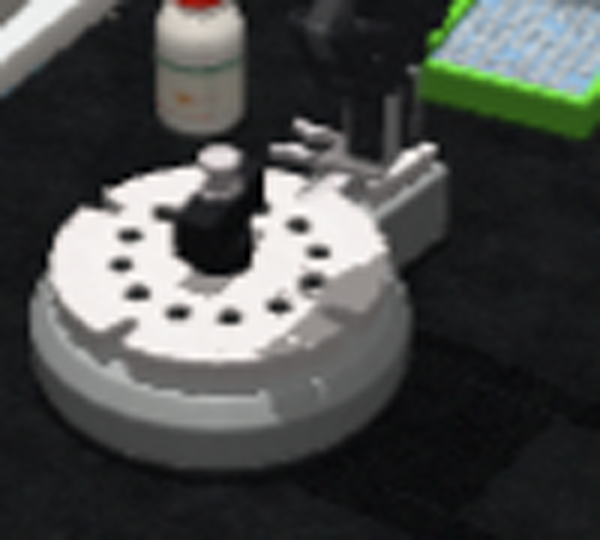

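The held clip is level, with its flares at about (300,125) and (275,150), pointing towards the spindle head at (220,160). I'll check the lateral offset and height numerically.

```bash
python3 -c "
from h import *
s=dict(np.load('s5.npz'));t=dict(np.load('t5.npz'))
g=lambda u,v,z:ray(s,270+u/6-.4,200+v/6-.4,z)
P=cloud(s)
for c in((300,126),(278,150),(310,140),(340,158)):
    u,v=int(round(270+c[0]/6-.4)),int(round(200+c[1]/6-.4)); print(c,P[v-1:v+2,u-1:u+2].reshape(-1,3).round(4)[[1,4,7]].tolist())
a,b=g(298,124,.131),g(274,150,.131);print('flares',a,b,'mid',(a+b)/2,'head',g(220,155,.112))
x=np.array([.9976,.0698]);n=np.array([-.0698,.9976]);d=((a+b)/2)[:2]-[.4846,.0455];print('from tcp along,lat',d@x,d@n)
d=g(220,155,.112)[:2]-[.4846,.0455];print('head along,lat',d@x,d@n)
d=np.array([.5597,.0515])-[.4846,.0455];print('axis along,lat',d@x,d@n)
"
```

```text
(300, 126) [[0.524, 0.0403, 0.1344], [0.5237, 0.0408, 0.1319], [0.521, 0.0454, 0.1323]]
(278, 150) [[0.5266, 0.0556, 0.1302], [0.5227, 0.062, 0.1321], [0.5228, 0.0618, 0.129]]
(310, 140) [[0.5183, 0.045, 0.1331], [0.519, 0.0436, 0.129], [0.6151, -0.1228, -0.0012]]
(340, 158) [[0.5009, 0.05, 0.1329], [0.4985, 0.0541, 0.1331], [0.4947, 0.0609, 0.1353]]
flares [0.5276501  0.03771137 0.131     ] [0.52606202 0.06000121 0.131     ] mid [0.52685606 0.04885629 0.131     ] head [0.55835817 0.0507636  0.112     ]
from tcp along,lat 0.04238891561243154 0.0003987636141054637
head along,lat 0.07394854872704154 0.00010264422945703291
axis along,lat 0.07533856 0.0007436199999999984
```

Request:
apply_moves([
  [0,0,0,0,0,0.014,0],
  [0,0,0,0,0,0.014,0],
  [0,0,0,0.008,-0.0006,0,0],
  [0,0,0,0.008,0,0,0],
  [0,0,0,0.004,0,0,0],
  [0,0,0,0,0,0,0],
  [0,0,0,0,0,0,0],
])

```text
time_s: 17.67
tcp_pos: [0.5055, 0.0484, 0.1091]
tool_rot: [3.139, 0.113, 0.002]
ft_force: [-1.4, 0.0, 0.0]
opening: 0.0103
grasp_force: 58.6
```

```bash
python3 -c "
from h import *
goto(.5313,.0495,.1083)"
```

```text
t 17.67 tcp [0.5055 0.0484 0.1091] yaw 4.1 tilt 0.07 q [-0.06  0.07  1.94  0.    1.13  1.44] F [-1.4  0.   0. ] open 0.0103 grip 58.6
delta tool [0.0258 0.0008 0.0009] rows 1.0
```

Request:
apply_moves([
  [0,0,0,0.004,0.0007,0.0007,0],
  [0,0,0,0.004,0,0,0],
  [0,0,0,0.004,0,0,0],
  [0,0,0,0.004,0,0,0],
  [0,0,0,0.003,0,0,0],
  [0,0,0,0.003,0,0,0],
  [0,0,0,0,0,0,0],
])

```text
time_s: 18.25
tcp_pos: [0.5264, 0.049, 0.1069]
tool_rot: [-3.139, -0.112, 0.002]
ft_force: [-0.2, -0.4, 0.0]
opening: 0.0107
grasp_force: 58.6
```

```bash
python3 -c "
from h import *
goto(.5313,.0495,.1083)"
```

```text
t 18.25 tcp [0.5264 0.049  0.1069] yaw 4.1 tilt 0.09 q [-0.06  0.12  1.89  0.    1.14  1.44] F [-0.2 -0.4  0. ] open 0.0107 grip 58.6
delta tool [ 0.0049 -0.0001 -0.0014] rows 1.0
```

Request:
apply_moves([
  [0,0,0,0.002,0,-0.0012,0],
  [0,0,0,0.002,0,0,0],
  [0,0,0,0.001,0,0,0],
  [0,0,0,0,0,0,0],
  [0,0,0,0,0,0,0],
])

```text
time_s: 18.67
tcp_pos: [0.5313, 0.0493, 0.1089]
tool_rot: [3.139, 0.113, -0.001]
ft_force: [-5.6, 0.0, 2.7]
opening: 0.0104
grasp_force: 59.0
```

```bash
python3 -c "
from h import *
goto(.5313,.0495,.1083)
s=snapshot('scene');t=snapshot('top');np.savez('s6.npz',**s);np.savez('t6.npz',**t)"
```

```text
t 18.67 tcp [0.5313 0.0493 0.1089] yaw 4.1 tilt 0.04 q [-0.06  0.13  1.87 -0.    1.14  1.44] F [-5.6  0.   2.7] open 0.0104 grip 59.0
delta tool [ 0.     -0.0002  0.0006] rows 1.0
```

Request:
apply_moves([
  [0,0,0,0.001,0,0,0],
  [0,0,0,0.001,0,0,0],
  [0,0,0,0.001,0,0,0],
  [0,0,0,0,0,0,0],
  [0,0,0,0,0,0,0],
])

```text
time_s: 19.18
tcp_pos: [0.5318, 0.0494, 0.108]
tool_rot: [3.139, 0.113, -0.01]
ft_force: [-12.2, -2.1, 5.8]
opening: 0.0106
grasp_force: 59.6
```

```bash
python3 -c "
from h import *
goto(.5313,.0495,.1083)"
```

```text
t 19.18 tcp [0.5318 0.0494 0.108 ] yaw 4.1 tilt 0.38 q [-0.05  0.13  1.87 -0.    1.14  1.44] F [-12.2  -2.1   5.8] open 0.0106 grip 59.6
delta tool [-0.0005 -0.0001 -0.0003] rows 1.0
```

It is hard-stopped exactly where the opening should be centred, so I take it as home. I'll unload the push, release and lift off.

Request:
apply_moves([
  [0,0,0,-0.003,0,0,0],
  [0,0,0,0,0,0,0],
  [0,0,0,0,0,0,0.03],
  [0,0,0,0,0,0,0.045],
  [0,0,0,0,0,0,0.045],
  [0,0,0,0,0,-0.02,0.045],
  [0,0,0,0,0,-0.035,0.045],
  [0,0,0,0,0,-0.035,0.045],
])

```text
time_s: 19.85
tcp_pos: [0.5309, 0.0494, 0.1987]
tool_rot: [-3.139, -0.112, 0.004]
ft_force: [1.1, -0.9, 0.7]
opening: 0.0451
grasp_force: 0.0
```

Request:
apply_moves([
  [0,0,0,-0.03,0,-0.02,0.045],
  [0,0,0,-0.035,0,-0.02,0.045],
  [0,0,0,-0.035,0,0,0.045],
  [0,0,0,0,0,0,0.045],
])

```text
time_s: 20.18
tcp_pos: [0.4281, 0.0424, 0.2396]
tool_rot: [3.139, 0.113, 0.001]
ft_force: [1.2, -0.0, -0.5]
opening: 0.0451
grasp_force: 0.0
```

```bash
python3 -c "
from h import *
goto()
s=snapshot('scene');t=snapshot('top');np.savez('s7.npz',**s);np.savez('t7.npz',**t)
for n,q in(('scene',s),('top',t)):
    P=cloud(q).reshape(-1,3); near=np.hypot(P[:,0]-.5597,P[:,1]-.0515)<.06
    for lo,hi in((.0975,.1065),(.1065,.116),(.116,.14)):
        m=near&(P[:,2]>lo)&(P[:,2]<hi)
        if m.sum(): print(n,lo,m.sum(),P[m].mean(0).round(4),P[m].min(0).round(4),P[m].max(0).round(4))
    near=(abs(P[:,0]-.545)<.03)&(abs(P[:,1]+.05)<.04)&(P[:,2]>.075)&(P[:,2]<.1); print('tab',P[near].mean(0).round(4),near.sum())
    near=(abs(P[:,0]-.46)<.04)&(abs(P[:,1]-.207)<.03)&(P[:,2]>.01)&(P[:,2]<.1); print('left at clip spot',near.sum())
"
```

```text
t 20.18 tcp [0.4281 0.0424 0.2396] yaw 4.1 tilt 0.04 q [-0.08 -0.27  1.99 -0.    1.42  1.41] F [ 1.2 -0.  -0.5] open 0.0451 grip 0.0
delta tool [0. 0. 0.] rows 0.0
scene 0.0975 80 [0.5463 0.0576 0.101 ] [0.5223 0.0405 0.0976] [0.5681 0.0832 0.1065]
scene 0.1065 56 [0.5504 0.0556 0.111 ] [0.5188 0.0434 0.1066] [0.5729 0.0677 0.1159]
scene 0.116 25 [0.5219 0.0515 0.1219] [0.5174 0.0432 0.1165] [0.5287 0.0567 0.1279]
tab [ 0.544  -0.0448  0.0864] 44
left at clip spot 0
top 0.0975 74 [0.5502 0.052  0.1005] [0.5296 0.0252 0.0976] [0.5709 0.0786 0.1061]
top 0.1065 43 [0.5575 0.0526 0.1112] [0.5313 0.042  0.107 ] [0.5734 0.0644 0.1159]
top 0.116 23 [0.5267 0.0487 0.1235] [0.5171 0.0431 0.1169] [0.5616 0.0543 0.1307]
tab [ 0.5453 -0.0467  0.0921] 18
left at clip spot 0
```

```bash
python3 -c "
from h import *
for f in('t7','s7'):
    q=dict(np.load(f+'.npz'));P=cloud(q)
    m=(np.hypot(P[...,0]-.5597,P[...,1]-.0515)<.06)&(P[...,2]>.117)&(P[...,2]<.14)
    print(f,P[m][np.argsort(-P[m][:,2])][:12].round(4).tolist())
    for n,X in(('tabtop',(.5313,.0495,.133)),('axis',(.5597,.0515,.112)),('flareL',(.5755,.0645,.104)),('flareR',(.577,.040,.104))): print(n,proj(q,X).round(1))
    u,v=proj(q,(.5597,.0515,.11)).astype(int); g=q['img'].astype(int).sum(2)//3
    print(g[v-16:v+14,u-12:u+13] if f=='t7' else '')
"
```

```text
t7 [[0.525, 0.0543, 0.1307], [0.5249, 0.0433, 0.1285], [0.5223, 0.0516, 0.1278], [0.5251, 0.0515, 0.1274], [0.5278, 0.0487, 0.1273], [0.5251, 0.046, 0.1262], [0.5196, 0.0461, 0.1262], [0.5223, 0.046, 0.126], [0.5196, 0.0433, 0.1255], [0.5253, 0.0487, 0.1237], [0.528, 0.0431, 0.123], [0.5171, 0.0516, 0.123]]
tabtop [316.7 244.6]
axis [315.7 234.9]
flareL [310.9 229.5]
flareR [319.7 228.8]
[[238 238 238 238 238 238 238 238 238 238 238 238 238 238 232 233 237 238
  238 238 238 238 238 238 238]
 [238 238 238 238 237 238 238 238 239 240 240 239 239 238 238 239 238 238
  238 238 238 238 238 238 238]
 [238 238 238 238 238 238 238 239 240 230 210 241 241 239 238 238 240 241
  241 240 239 238 238 238 238]
 [238 238 238 238 238 238 238 240 234 143 101 179 237 240 238 240 241 214
  203 219 241 238 238 238 238]
 [238 239 240 240 239 238 239 239 195  42  31  82 201 241 239 239 190 107
   94 152 241 239 238 238 238]
 [239 240 232 224 241 241 240 238 165  48  29  94 220 241 240 237  94  28
   33 120 240 240 238 238 238]
 [240 234 141 128 173 223 241 239 230 200 119 174 241 240 240 238 138  37
   30
[... 2128 characters left out ...]
117 120 189 243 239 238 238 238 238 237 219 222 131 131 117 131 199 233
  240 238 238 239 239 239 240]
 [ 28  35 125 242 240 238 238 238 239 236 211 221  96 102  90 109 186 228
  222 240 241 239 240 242 240]
 [ 30  34 128 244 239 238 238 239 239 237 198 224 150 214 206 209 215 219
  214 241 217 177 167 214 242]]
s7 [[0.524, 0.0501, 0.1279], [0.5223, 0.048, 0.1274], [0.525, 0.0533, 0.1264], [0.523, 0.0517, 0.1262], [0.521, 0.055, 0.1257], [0.5174, 0.0512, 0.1248], [0.5226, 0.0475, 0.1239], [0.5268, 0.0551, 0.1237], [0.5251, 0.053, 0.1232], [0.5211, 0.05, 0.1228], [0.521, 0.055, 0.1227], [0.5192, 0.0432, 0.1227]]
tabtop [315.6 221.4]
axis [305.7 225.4]
flareL [297.8 228.6]
flareR [302.4 224. ]
```

```bash
python3 -c "
from h import *
for n in('top','scene'):
    S=[snapshot(n) for _ in range(12)]; q=dict(S[0]); q['z_map']=np.median([x['z_map'] for x in S],0); np.savez(n+'_avg.npz',**q)
    P=cloud(q); X=P.reshape(-1,3)
    e=X-np.array([.5597,.0515,.1015]); al=e[:,0]*.9974+e[:,1]*.0715; la=-e[:,0]*.0715+e[:,1]*.9974
    m=(abs(la)<.015)&(al>-.05)&(al<.025)&(e[:,2]>-.008)&(e[:,2]<.035)
    o=np.c_[al,la,e[:,2]][m]*1000; o=o[np.argsort(o[:,0])]
    print(n); print('\n'.join(' '.join('%.0f,%.0f,%.0f;'%tuple(x) for x in o[i:i+8]) for i in range(0,len(o),8)))
goto()
"
```

```text
top
-43,-2,19; -43,0,21; -42,3,20; -40,-5,21; -40,-3,22; -40,0,22; -40,3,21; -38,-6,22;
-38,-3,23; -37,-0,23; -37,3,23; -37,5,19; -35,-6,25; -35,-3,22; -35,-0,25; -34,2,24;
-34,5,22; -34,-9,-7; -32,-6,21; -32,7,-8; -32,10,-7; -32,-3,21; -32,-1,22; -31,2,19;
-31,-10,-5; -31,5,15; -30,7,-6; -29,10,-5; -29,-4,11; -28,-1,8; -28,-10,-6; -28,2,9;
-28,-7,-4; -28,4,6; -27,7,-5; -27,10,-4; -25,-10,-5; -25,-7,-5; -25,-4,-2; -25,-2,-2;
-25,1,-1; -24,4,-4; -24,7,-3; -24,9,-3; -23,-10,-3; -22,-8,-5; -22,-5,-2; -22,-2,-2;
-22,1,-4; -22,4,-3; -21,6,-3; -21,9,-2; -20,-10,-0; -20,-8,-1; -20,-5,-3; -19,-2,-3;
-19,1,-2; -19,3,0; -19,6,-2; -18,9,-2; -17,-11,1; -17,-8,-2; -17,-5,-2; -17,-2,-1;
-16,0,-2; -16,3,-0; -16,6,-2; -16,9,-1; -15,-11,-1; -14,-8,-1; -14,-5,-1; -14,-3,-0;
-14,0,0; -13,3,-2; -13,6,-1; -13,9,1; -12,-8,-0; -11,-6,-1; -11,-3,-1; -11,-0,-1;
-11,3,0; -10,5,-0; -10,8,-0; -9,11,-6; -9,14,-7; -9,-3,10; -9,-14,-7; -9,-0,10;
-9,-9,-1; -9,3,12; -9,-12,-7; -8,-6,-2; -8,5,8; -7,8,1; -7,11,-4; -6,14,-5;
-6,-6,9; -6,-3,11; -6,-15,-5; -6,-0,11; -6,-9,1; -6,-12,-5; -6,2,9; -6,5,12;
-5,8,7; -4,11,3; -
[... 1647 characters left out ...]
,1;
-7,-0,11; -7,-0,1; -7,11,-4; -6,-1,-2; -6,4,4; -5,3,-0; -5,8,9; -5,2,12;
-5,13,3; -5,7,11; -5,-4,11; -5,7,5; -4,7,2; -4,12,-2; -4,11,-5; -3,10,10;
-3,9,3; -3,9,12; -2,-3,11; -2,2,11; -2,7,4; -1,12,-5; -1,6,13; -1,11,3;
-1,11,-0; -0,-1,11; -0,10,12; -0,-7,11; 0,9,-4; 0,9,8; 0,14,-4; 0,8,4;
1,13,4; 1,7,12; 2,12,-0; 2,-5,11; 2,0,11; 2,11,-4; 3,9,4; 3,15,-5;
3,8,10; 4,8,12; 4,13,3; 4,-3,12; 4,6,5; 5,0,11; 5,10,4; 5,10,-5;
6,10,7; 6,2,11; 7,-3,11; 7,13,5; 7,7,-5; 8,11,-6; 8,10,6; 9,14,5;
10,13,7; 12,14,5; 12,-8,7; 13,13,6; 14,-12,7;
t 21.48 tcp [0.4318 0.0422 0.2388] yaw 4.1 tilt 0.0 q [-0.08 -0.26  1.99  0.    1.42  1.41] F [-0.1 -0.3  0. ] open 0.0447 grip 0.0
delta tool [0. 0. 0.] rows 0.0
```

```bash
python3 -c "
from h import *
for n in('top','scene'):
    X=cloud(dict(np.load(n+'_avg.npz'))).reshape(-1,3)
    e=(X-np.array([.5597,.0515,.1015]))*1000; al=e[:,0]*.9974+e[:,1]*.0715; la=-e[:,0]*.0715+e[:,1]*.9974; z=e[:,2]
    pred=.27*(al+11)
    for nm,reg in(('rear',(al<-10)&(al>-24)&(abs(la)<9)),('all',(al>-24)&(al<15)&(abs(la)<13)&~((al>-10)&(abs(la)<8.5)))):
        m=reg&(abs(z-pred)<2.5); A=np.polyfit(al[m],z[m],1); rs=z[m]-np.polyval(A,al[m]); print(n,nm,m.sum(),'slope',A[0],'tilt',np.arctan(A[0]),'se',rs.std()/al[m].std()/m.sum()**.5)
    m=(al<-34)&(al>-41.5)&(abs(la)<4)&(z>20); print('tabtop',al[m].mean(),z[m].mean(),np.polyfit(al[m],z[m],1))
"
```

```text
top rear 34 slope 0.24038860093860784 tilt 0.2359123848958415 se 0.037640463990579055
top all 56 slope 0.2802838619019567 tilt 0.2732719087390341 se 0.012372024163163114
tabtop -37.32542962256804 22.78473480711024 [ 0.38416505 37.12386024]
scene rear 25 slope 0.2821465047181481 tilt 0.2749980449354657 se 0.03152950210873974
scene all 50 slope 0.28108258223136606 tilt 0.2740122988349734 se 0.013264649555022582
tabtop -37.469038558786565 23.70415753812583 [ 0.25040293 33.08651454]
```

The tilt is 0.27 rad against a limit of 0.35. The opening is about 1–2 mm off the axis and at mid-neck height, so everything is within limits.

```bash
python3 -c "
from cell import r
print(r.sign_off())"
```

```text
the job is handed in; nothing more can be done
None
```

The job is handed in: the lock is in its notch, the nut is tight at its stop, and the clip is snapped on the neck, about 1–2 mm off-axis and tilted about 16° (limit 20°); no verdict was returned.

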